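Close the jar mill's gear guard and lock its slotted cam with the flat key

TASK

The gear guard of the jar mill has been left open. Swing the sloping guard fully shut, take the flat key out of the tool comb and with its blade turn the slotted cam in the guard clockwise, a quarter turn to its stop, so that the guard is locked; then hang the key back upright in its place in the comb. Leave the other tools and things on the bench where they are.

Things in the scene. Friction and masses are not known exactly. Their poses are not given: they have to be found in the camera images.
- mill: bench jar mill, grey, fixed to the bench: a wedge-shaped drive housing 200 x 200 mm, 155 mm high, with a white porcelain jar lying on two black rollers to its right (to -y, out to y = -331 mm; jar top 183 mm high). Origin: on the bench under the middle of the housing; x points away from the operator (the sloping front faces -x), y to the operator's left, z up. The closed guard is a plane that rises away from the operator at 32 degrees to level.
- guard (a joint): angle of the plain aluminium guard (198 mm wide, 172 mm from hinge to front edge, 4 mm thick) about its hinge, rad: 0 = fully shut on its frame, grows as the front edge lifts, up to 0.9. The hinge is stiff enough to stay where it is left; 1 to 3 N at the front edge push it down, about 6 N lift it. Hinge line: along the mill's y, at x = +40, z = 155 mm in the mill's frame (the guard's underside passes through it).
- guard_hinge (a point): point on the guard's upper face at the hinge, at mid width; its axes are the guard's: x up the slope towards the hinge, y to the operator's left, z out of the guard's upper face. In this frame the cam's axis stands at x = -120, y = 0 mm.
- guard_edge (a point): point on the guard's upper face near its front edge, 65 mm left of the middle and 155 mm from the hinge line: a bare place to push on. Axes as guard_hinge.
- cam (a joint): turn of the slotted cam in the guard, rad: 0 = unlocked, grows clockwise seen from the operator's side, hard stop at 1.571 (locked: its tongue then lies under the frame). Friction 0.12 N m, stays where it is left. At 0 the slot runs level across the guard (along y), at 1.571 straight up and down the slope.
- cam_slot (a point): middle of the floor of the slot in the cam's round dark steel head (52 mm across, standing 15 mm off the guard; a small nib on its rim points where the tongue points, at 0 to the operator's right). The slot runs right across the head, 7 mm wide (flared to 11 mm at the mouth) and 11 mm deep. Axes: y along the slot, z out along the cam's axis; both turn with the cam.
- key_grip (a point): middle of the flat key's handle. The key is 150 mm long: a flat dark-wood handle with brass rivets (75 mm long, 32 mm wide, 16.6 mm thick; the only flat handle in the comb) on a straight steel blade 75 mm long, 28 mm wide and 4 mm thick, its last 6 mm tapered to 2.6 mm. 130 g. Axes: x through the thickness, y across the width, z from the blade towards the handle's end.
- key_tip (a point): middle of the end of the key's blade, 112.5 mm below key_grip; same axes.
- tool_comb: light wooden tool comb, fixed: a board 56 x 190 x 12 mm on two end legs, its top 97 mm above the bench. Origin: on the bench under the board's middle; y along the board, z up. Three slots through the board at y = -58, 0, +58 mm, each 11 mm (along x) by 37 mm (along y). The key hangs in one of them, blade down, width along y, its handle's foot resting on the board (tip 22 mm above the bench, handle from 97 to 172 mm).
- scraper_mid (a point): middle of a scraper with a round wooden handle (25 mm across) that hangs in another slot of the comb, top 163 mm above the bench; leave it.
- knife_mid (a point): middle of a knife with a round pale handle (20 mm across) that hangs in the third slot, top 166 mm above the bench; leave it.
- water_pot: grey plastic pot, 99 mm across, 76 mm high, loose on the bench; origin under its middle; leave it.
- ring_cutter: tin ring, 69 mm across, 31 mm high, loose on the bench; leave it.
Not all that is in view belongs to the job. What is shaped like the part that bears key_grip but green is not meant.

How it is judged:
By the outcome, as a careful person would: the job done as asked, in the order asked, and still so for the second after the job is handed in, with the robot touching nothing.
It also fails if it takes over 69 s, if anything falls off the work surface, if the arm or the gripper's body presses on something with over 40 N, if the wrist force passes 120 N, or if a joint passes its speed limit or range.

ROBOT

A 6-joint arm with a two-finger parallel gripper is mounted at the origin on the work surface; the furniture and walls round the work are solid. World frame = base frame: x ahead of the robot, y to its left, z up, the work surface at z = 0. Lengths are in m, angles in degrees, forces in N, time in s.
With the tool pointing down it reaches from about 0.25 to 0.725 m from the base axis. Payload 9.7 kg.
Tool frame: the origin (TCP) lies on the centre line of the jaws, within the pads' length; the fingertips stand 14 mm ahead of it and the grasp point (between the pads) lies 5 mm behind it; z points along the fingers, y is the line along which they close (so a half turn about z gives the same grasp; the last joint's range is limited). The gripper opens to 85 mm and grips with 20 to 120 N. Pads are 22 mm wide; open, the fingers measure 114 mm over their backs; the gripper's body (76 mm by 85 mm) begins 54 mm behind the grasp point. The pads swing forward as they close: fully open they stand 13 mm farther back than shut.
Start: joints at [0, 4.979, 10.078, 95.1, 0, 90], TCP at [0.55, -0, 0.245] pointing down, gripper open.
Joint ranges: [-179.16, 179.16], [-48.56, 103.87], [-65.8, 70.77], [-126.05, 130.52], [-82.76, 87.17], [-180, 180]. Speed limits (degrees/s): [127.2, 127.2, 147.25, 180, 180, 180].

INTERFACE

Orientations are given as [roll, pitch, yaw] about the fixed x, y, z axes, in that order (R = Rz(yaw) Ry(pitch) Rx(roll)).
In Python, from workcell import bot, camera, get_calibration, ticket gives the robot as it stands. The module is installed in compiled form; this text tells all that it offers.
- The arm moves only by the tool send_rows, never from a script. Its arguments are lists of equal length, an entry for each row: "linear": the shift along the tool's x, y, z in m, a list of three; "twist": the turn, a rotation vector about the tool's x, y, z in units of 10 degrees (1.0 is 10 degrees), a list of three; "gripper": the opening in per cent of the stroke, from 0 (shut) to 100 (fully open). In form: {"linear": [[x, y, z], ...], "twist": [[wx, wy, wz], ...], "gripper": [gripper, ...]}. A call has 1 to 8 rows; each row shifts and turns the commanded pose from where the row before left it, along the tool's axes as they then stand; what a row does not reach is not made up. A row lasts 1/8 s, in which the tool goes at most 62.5 mm and 10.7 degrees, less where a joint would pass 70% of its speed; a pose out of reach is approached as far as the arm can. A call with a gripper value outside its range is refused whole. The fingers move at their own pace and stop on an object; "grip_force" is the grip in N (left out, the last holds). Time passes only in rows, so rows that do not move let the fingers close. It gives the time, the measured TCP pose, the force, the opening and the grip force at its end, in the units of the state.
- bot.get_obs(): the state, without advancing time (a new reading comes with each control period).
- camera(name): name is "scene" or "side" or "wrist"; returns the picture (420x560x3 uint8, red, green, blue); there is no depth.
- get_calibration(name): a dict with "fx", "fy", "cx", "cy" (pixels), "origin" and "orientation" of the camera in the world; the wrist camera has in their place "hand_eye" (4x4, takes a point from camera to tool coordinates, whose origin is the TCP and whose axes are the flange's). Camera axes: x right, y down, z forward; pixel columns grow to the right and rows downward; lengths in m; the calibration is good to about 2 mm. A picture is of the moment at which its call begins: read the wrist's pose just before it. get_calibration takes no time and is no camera call.
- ticket.job_done(): hands the job in; it is judged then, once.
The state is a dict: "time": time; "q": joint angles; "qd": joint speeds; "joint_efforts": joint torques, N m; "ee_pos": TCP position; "tcp_rot": TCP orientation; "wrist_force": force on the tool from outside, world axes, zero at the start; "torque": the same for the moment, N m; "opening": finger opening in m; "grasp_force": force on a finger pad.
Only numpy, scipy, OpenCV 4.12 (cv2) and the standard library are available. Lean on these libraries where they do the work, as an engineer would, in place of code of your own. Each camera call takes 0.05 s, during which the arm holds its last target. There are 200 camera calls.

## Working session

There is one attempt and no reset: what is moved stays moved. The work goes in short steps, Python scripts to look and compute and a tool call to move; the robot and the scene stay as the last step left them, time stands still between calls to the robot, and variables do not carry over. Pictures are saved under pics/ and viewed, at most 10 in all, crops included, and the job is handed in when it is done.

Besides the shell and the picture viewer there is one more tool, called after "Request:" as name(argument=value, ...), one argument or row to a line, values as JSON. send_rows: Moves the arm, as the interface text tells. Its arguments: {"type":"object","properties":{"linear":{"type":"array"},"twist":{"type":"array"},"gripper":{"type":"array"},"grip_force":{"type":"number"}},"required":["linear","twist","gripper"]}

```bash
mkdir -p pics; python3 - <<'E'
from workcell import bot,camera,get_calibration
import cv2,numpy as np
o=bot.get_obs();print(o)
for n in("scene","side","wrist"):
    im=camera(n);cv2.imwrite(f"pics/{n}0.png",im[:,:,::-1]);print(n,get_calibration(n))
a=cv2.imread("pics/scene0.png");b=cv2.imread("pics/side0.png")
E
```

```text
{'time': 0.0, 'q': array([ 6.67989081e-04,  5.01165534e+00,  1.00332857e+01,  9.50992924e+01,
       -4.55068966e-04,  8.99989758e+01]), 'qd': array([-0.02500865, -0.01936876, -0.03793469,  0.03542801,  0.03080354,
       -0.00757262]), 'joint_efforts': array([ 7.68234549e-04, -5.20392072e+01,  4.64802504e+01,  1.63646933e-02,
        2.23589603e-05, -6.77332673e-05]), 'ee_pos': array([5.49785142e-01, 4.25732547e-06, 2.44567264e-01]), 'tcp_rot': array([-1.79922338e+02,  4.53680242e-04,  9.00016928e+01]), 'wrist_force': array([ 0.60293458, -0.29672013, -0.16620243]), 'torque': array([0.02350802, 0.01491882, 0.02842771]), 'grasp_force': 0.0, 'opening': 0.08521528380756381}
scene {'fx': 506.0904950044122, 'fy': 506.0904950044122, 'cx': 281.1371162249671, 'cy': 220.2943984830332, 'origin': array([-0.11657938,  1.30694886,  0.76120222]), 'orientation': array([-116.31795917,    0.6429179 , -150.24815334])}
side {'fx': 436.4294503260447, 'fy': 436.4294503260447, 'cx': 285.21838417585525, 'cy': 212.09137644053374, 'origin': array([ 1.41663261, -0.26760381,  0.91718038]), 'orientation': array([-129.32046531,   -0.4195737 ,   62.79114379])}
wrist {'fx': 318.41656516383694, 'fy': 318.41656516383694, 'cx': 274.96669737905285, 'cy': 210.00748547608663, 'hand_eye': array([[ 7.47636914e-04, -9.54851899e-01, -2.97081288e-01,
         7.47915221e-02],
       [ 9.99999632e-01,  8.38578566e-04, -1.78677348e-04,
        -3.78665289e-04],
       [ 4.19736406e-04, -2.97081046e-01,  9.54852175e-01,
        -1.29299209e-01],
       [ 0.00000000e+00,  0.00000000e+00,  0.00000000e+00,
         1.00000000e+00]])}
```

View pics/scene0.png

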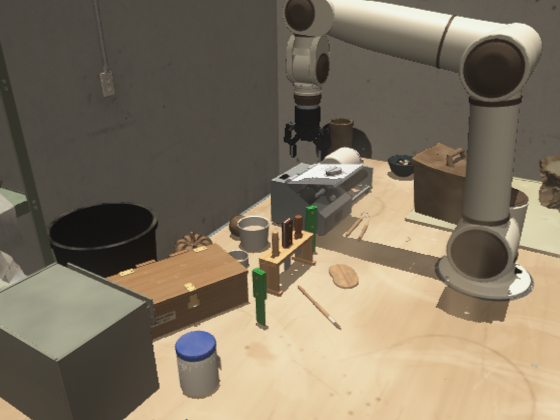

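View pics/side0.png

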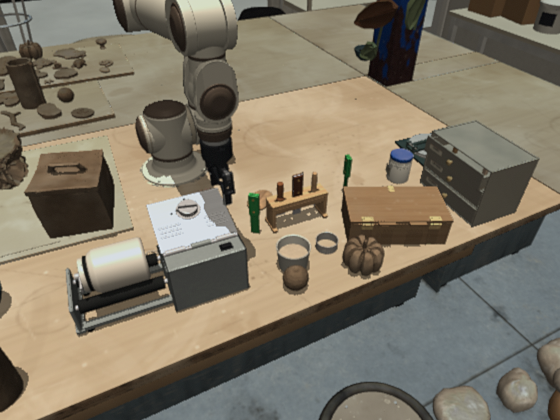

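Scene: mill around (320,190), comb around (290,245) with the flat dark key in the middle slot at (287,233), the pale knife at (275,244) and the scraper at (298,227). Green decoys stand at (311,225) and (261,295). Side: cam head at (187,208), key at (297,184). Next, enlarged crops.

```bash
cat > h.py <<'E'
import numpy as np,cv2
from scipy.spatial.transform import Rotation as R
from workcell import get_calibration
def cam(n,obs=None):
    c=get_calibration(n);K=(c['fx'],c['fy'],c['cx'],c['cy'])
    if n=='wrist':
        T=np.eye(4);T[:3,:3]=R.from_euler('xyz',obs['tcp_rot'],degrees=True).as_matrix();T[:3,3]=obs['ee_pos']
        T=T@c['hand_eye'];return K,T[:3,:3],T[:3,3]
    return K,R.from_euler('xyz',c['orientation'],degrees=True).as_matrix(),np.array(c['origin'])
def ray(C,uv):
    K,M,o=C;d=M@np.array([(uv[0]-K[2])/K[0],(uv[1]-K[3])/K[1],1]);return o,d/np.linalg.norm(d)
def onz(C,uv,z):
    o,d=ray(C,uv);return o+d*(z-o[2])/d[2]
def proj(C,p):
    K,M,o=C;q=M.T@(np.array(p)-o);return np.array([q[0]/q[2]*K[0]+K[2],q[1]/q[2]*K[1]+K[3]])
def tri(*cu):
    A=np.zeros((3,3));b=np.zeros(3)
    rs=[ray(C,u) for C,u in cu]
    for o,d in rs: P=np.eye(3)-np.outer(d,d);A+=P;b+=P@o
    x=np.linalg.solve(A,b);return x,[round(1000*np.linalg.norm((np.eye(3)-np.outer(d,d))@(x-o)),1) for o,d in rs]
E
python3 - <<'E'
import cv2,numpy as np
a=cv2.imread("pics/scene0.png")[130:290,220:400];b=cv2.imread("pics/side0.png")[160:340,60:350]
cv2.imwrite("pics/c1.png",cv2.resize(a,None,fx=3.7,fy=3.7,interpolation=cv2.INTER_CUBIC))
cv2.imwrite("pics/c2.png",cv2.resize(b,None,fx=2.7,fy=2.7,interpolation=cv2.INTER_CUBIC))
E
```

```text
(no output)
```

View pics/c1.png

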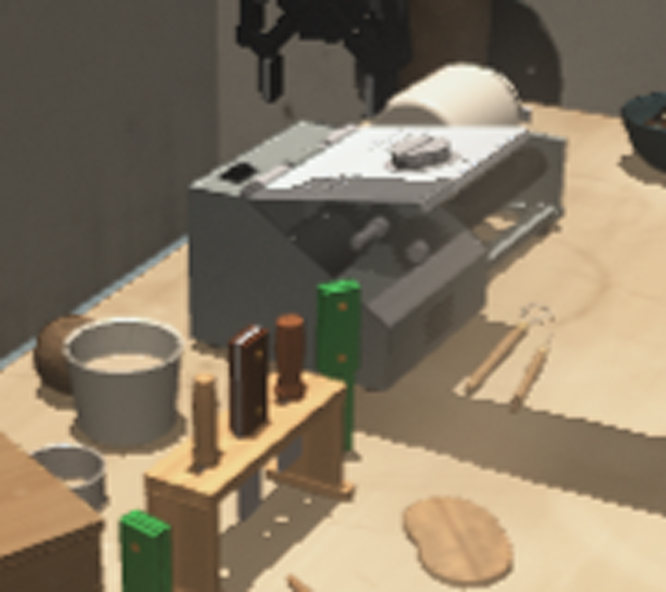

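View pics/c2.png

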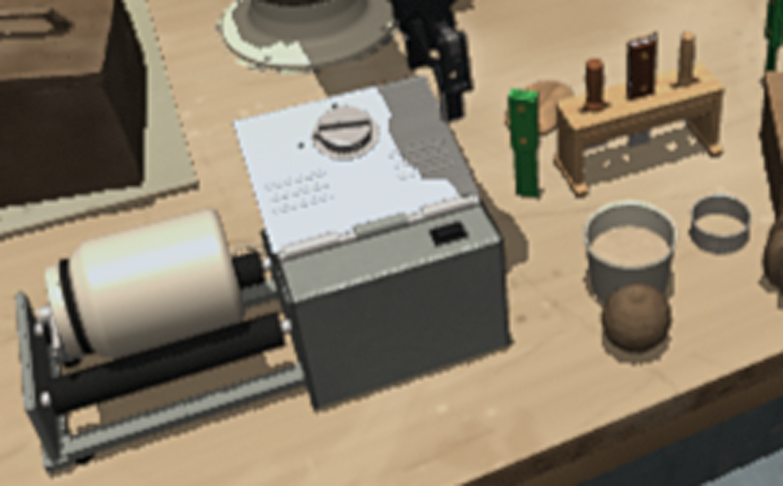

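```bash
python3 - <<'E'
from h import *
S,D=cam('scene'),cam('side')
c1=lambda u,v:((u+.5)/3.7-.5+220,(v+.5)/3.7-.5+130)
c2=lambda u,v:((u+.5)/2.7-.5+60,(v+.5)/2.7-.5+160)
P={'comb+y-x':((210,497),(706,66)),'comb+y+x':((147,478),(722,88)),'comb-y-x':((348,382),(557,102)),
'keytop':((250,333),(643,39)),'keyfoot':((250,430),(640,95)),'kniftop':((206,377),(688,36)),'scraptop':((291,318),(595,62)),
'mill rear+y':((193,187),(500,238)),'cam':((421,148),(344,125)),'green1top':((338,287),(524,93)),'edge-y':((527,130),(236,122)),'edge+y':((422,203),(425,78))}
for k,(a,b) in P.items():
    x,e=tri((S,c1(*a)),(D,c2(*b)));print(k,x.round(4),e)
for a in ((210,497),(147,478),(348,382)):print('S97',onz(S,c1(*a),.097).round(4))
for a in ((706,66),(722,88),(557,102),(567,124)):print('D97',onz(D,c2(*a),.097).round(4))
for a in ((500,238),(293,300)):print('mill155',onz(D,c2(*a),.155).round(4))
for a in ((318,407),(508,345)):print('mill0',onz(D,c2(*a),0).round(4))
for a in ((368,390),):print('millS0',onz(S,c1(*a),0).round(4))
E
```

```text
comb+y-x [0.4475 0.3651 0.094 ] [np.float64(3.1), np.float64(3.1)]
comb+y+x [0.4974 0.3606 0.094 ] [np.float64(0.3), np.float64(0.3)]
comb-y-x [0.4364 0.1741 0.0974] [np.float64(2.2), np.float64(2.2)]
keytop [0.4671 0.2686 0.1734] [np.float64(0.9), np.float64(0.9)]
keyfoot [0.4671 0.2678 0.0948] [np.float64(0.1), np.float64(0.1)]
kniftop [0.471  0.3246 0.1628] [np.float64(1.2), np.float64(1.2)]
scraptop [0.4658 0.2092 0.1602] [np.float64(1.0), np.float64(1.0)]
mill rear+y [0.6697 0.0078 0.1542] [np.float64(1.2), np.float64(1.2)]
cam [ 0.4929 -0.0799  0.1931] [np.float64(0.0), np.float64(0.0)]
green1top [0.4701 0.1218 0.1492] [np.float64(0.2), np.float64(0.2)]
edge-y [ 0.4337 -0.1731  0.1889] [np.float64(0.8), np.float64(0.8)]
edge+y [0.4465 0.0207 0.1873] [np.float64(0.5), np.float64(0.5)]
S97 [0.4436 0.366  0.097 ]
S97 [0.4947 0.3651 0.097 ]
S97 [0.4361 0.1704 0.097 ]
D97 [0.4544 0.364  0.097 ]
D97 [0.5005 0.3582 0.097 ]
D97 [0.4387 0.1751 0.097 ]
D97 [0.4803 0.1678 0.097 ]
mill155 [0.6718 0.008  0.155 ]
mill155 [ 0.662 -0.184  0.155]
mill0 [ 0.6564 -0.1836 -0.    ]
mill0 [0.6674 0.0101 0.    ]
millS0 [0.495  0.0095 0.    ]
```

Request:
send_rows(
  linear=[
    [-0.004,-0.026,0],
    [-0.004,-0.026,0],
    [-0.0035,-0.025,0],
    [0,0,0.01],
    [0,0,0.01],
    [0,0,0],
    [0,0,0.01],
    [0,0,0.01],
  ],
  twist=[
    [0,0,0],
    [0,0,0],
    [0,0,0],
    [0,0,0],
    [0,0,0],
    [0,0,0],
    [0,0,0],
    [0,0,0],
  ],
  gripper=[0,0,0,0,0,0,0,0],
)

```text
time: 1.15
ee_pos: [0.4732, -0.0115, 0.2045]
tcp_rot: [-180.0, -0.0, 90.0]
wrist_force: [0.8, 0.7, -0.0]
opening: -0.0001
grasp_force: 0.0
```

Request:
send_rows(
  linear=[
    [0,0,0.014],
    [0,0,0.014],
    [0,0,0.014],
    [0,0,0.014],
    [0,0,0.014],
    [0,0,0.014],
    [0,0,0.012],
    [0,0,0.008],
  ],
  twist=[
    [0,0,0],
    [0,0,0],
    [0,0,0],
    [0,0,0],
    [0,0,0],
    [0,0,0],
    [0,0,0],
    [0,0,0],
  ],
  gripper=[0,0,0,0,0,0,0,0],
)

```text
time: 2.15
ee_pos: [0.4728, -0.0115, 0.1004]
tcp_rot: [-180.0, -0.0, 90.0]
wrist_force: [-0.1, 0.1, 2.1]
opening: -0.0
grasp_force: 0.6
```

Request:
send_rows(
  linear=[
    [0,0,0.003],
    [0,0,0.003],
    [0,0,0.003],
    [0,0,0],
  ],
  twist=[
    [0,0,0],
    [0,0,0],
    [0,0,0],
    [0,0,0],
  ],
  gripper=[0,0,0,0],
)

```text
time: 2.65
ee_pos: [0.4729, -0.0115, 0.0921]
tcp_rot: [-180.0, -0.0, 90.0]
wrist_force: [0.2, -0.4, -0.2]
opening: -0.0002
grasp_force: 0.0
```

Request:
send_rows(
  linear=[
    [0,0,0.002],
    [0,0,0.002],
    [0,0,0.002],
    [0,0,0],
  ],
  twist=[
    [0,0,0],
    [0,0,0],
    [0,0,0],
    [0,0,0],
  ],
  gripper=[0,0,0,0],
)

```text
time: 3.15
ee_pos: [0.4736, -0.0115, 0.0886]
tcp_rot: [179.8, 0.0, 90.0]
wrist_force: [-5.8, 0.1, 19.2]
opening: 0.0
grasp_force: 9.8
```

Request:
send_rows(
  linear=[
    [0,0,-0.005],
    [0,0,-0.03],
    [-0.01,0,-0.05],
    [-0.02,0.01,-0.05],
    [-0.02,0.01,-0.04],
    [0,0,0],
  ],
  twist=[
    [0,0,0],
    [0,0,0],
    [0,0,0],
    [0,0,0],
    [0,0,0],
    [0,0,0],
  ],
  gripper=[0,0,100,100,100,100],
)

```text
time: 3.9
ee_pos: [0.4944, -0.0626, 0.2639]
tcp_rot: [179.8, 0.0, 89.9]
wrist_force: [0.5, 1.4, -0.1]
opening: 0.0725
grasp_force: 0.0
```

```bash
python3 - <<'E'
from h import *
from workcell import bot,camera
import pickle
o=bot.get_obs();im=camera('wrist')[:,:,::-1];cv2.imwrite('pics/w1.png',im);pickle.dump(o,open('w1.pkl','wb'));print(o['ee_pos'],o['q'],o['wrist_force'])
C=cam('wrist',o);x=np.array([.998,-.0576,0]);y=np.array([.0576,.998,0]);z=np.array([0,0,1.])
g=np.array([.567,-.082,0])
print(proj(C,g-.066*x+.0982*z),proj(C,g+.04*x+.155*z))
cv2.imwrite("pics/s1.png",camera('side')[:,:,::-1])
E
```

```text
[ 0.49438271 -0.06261844  0.26393698] [-7.21388297e+00 -1.90074266e+00  5.13377193e+00  9.67871767e+01
 -8.74071863e-03  8.28660587e+01] [ 0.46720876  1.37615484 -0.12975512]
[281.67049165 208.47788799] [414.61677104 236.16284991]
```

View pics/w1.png

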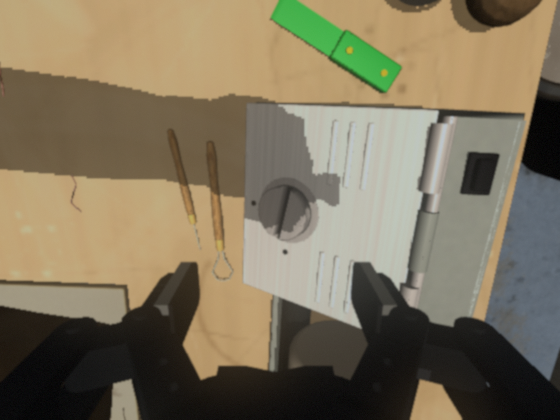

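Wrist: the guard is shut on the frame. The cam head is around (284,210) with its slot from about (290,187) to (279,238). My prediction for the slot middle was (282,208). I'll crop in to refine it.

```bash
python3 - <<'E'
import cv2,numpy as np
w=cv2.imread('pics/w1.png')[170:250,245:325];s=cv2.imread('pics/s1.png')[180:250,140:240]
f=lambda a,k:cv2.resize(a,None,fx=k,fy=k,interpolation=cv2.INTER_CUBIC)
A=f(w,5);B=f(s,4);o=np.zeros((400,800,3),np.uint8);o[:,:400]=A;o[:280,400:]=B;cv2.imwrite('pics/c3.png',o)
E
```

```text
(no output)
```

View pics/c3.png

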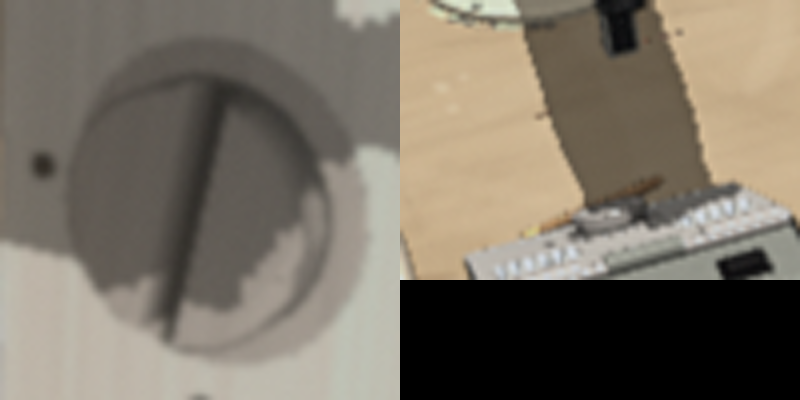

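```bash
python3 - <<'E'
from h import *
import pickle
o=pickle.load(open('w1.pkl','rb'));C=cam('wrist',o);S=cam('side')
px=lambda u,v:((u+.5)/5-.5+245,(v+.5)/5-.5+170)
th=np.radians(-3.3);x=np.array([np.cos(th),np.sin(th),0]);y=np.array([-np.sin(th),np.cos(th),0]);z=np.array([0,0,1.])
g=np.array([.567,-.082,0]);a=np.radians(32);n=-np.sin(a)*x+np.cos(a)*z;u=np.cos(a)*x+np.sin(a)*z
h=g+.04*x+.155*z
def pl(uv,off):
    q,d=ray(C,uv);return q+d*((h+off*n-q)@n)/(d@n)
def rep(k,p):print(k,p.round(4),'guard x,y',round((p-h)@u*1e3,1),round((p-h)@y*1e3,1))
rep('head',pl(px(195,212),.019));rep('slotmid',pl(px(188,210),.019))
A=pl(px(213,82),.019);B=pl(px(163,338),.019);rep('s1',A);rep('s2',B);v=A-B;print('slot ang vs y',np.degrees(np.arctan2(v@u,v@y)))
# guard corners in w1: front edge left (247,104), hinge-side rear housing corners (523,115)
for uv,k in (((247,104),'front+y'),((245,281),'front-y')):rep(k,pl(uv,.004))
p=onz(C,(523,115),.155);print('rear+y',p,'mill xy',(p-g)@x,(p-g)@y)
c=(180+.0)
# side view head top centre
x3,e=tri((C,px(190,211)),(S,((610-400)/4+140,213/4+180)));rep('tri',x3);print(e,(x3-h)@n)
E
```

```text
head [ 0.5026 -0.0774  0.1121] guard x,y -111.4 0.9
slotmid [ 0.5013 -0.0772  0.1113] guard x,y -113.0 1.0
s1 [ 0.5056 -0.0525  0.1131] guard x,y -109.6 25.9
s2 [ 0.4967 -0.1036  0.1093] guard x,y -116.6 -25.6
slot ang vs y 7.733603415676399
front+y [0.4678 0.0185 0.0692] guard x,y -168.2 94.6
front-y [ 0.4606 -0.1725  0.0716] guard x,y -163.8 -96.5
rear+y [0.67278859 0.00919466 0.155     ] mill xy 0.1003636366646889 0.09713305798536676
tri [ 0.502  -0.08    0.1029] guard x,y -116.7 -1.7
[np.float64(0.1), np.float64(0.1)] 0.011500796061037849
```

Request:
send_rows(
  linear=[
    [0,0,-0.007],
    [0,0,-0.007],
    [0,0,-0.007],
    [0,0,-0.007],
    [0,0,-0.007],
    [0,0,-0.007],
    [0,0,0],
    [0,0,0],
  ],
  twist=[
    [0,0,-1.05],
    [0,0,-1.05],
    [0,0,-1.05],
    [0,0,-1.05],
    [0,0,-1.05],
    [0,0,-1.05],
    [0,0,-1.05],
    [0,0,-1.05],
  ],
  gripper=[100,100,100,100,100,100,100,100],
)

```text
time: 5.0
ee_pos: [0.4925, -0.0609, 0.3018]
tcp_rot: [180.0, -0.1, 174.4]
wrist_force: [-0.2, 0.4, 0.3]
opening: 0.0852
grasp_force: 0.0
```

Request:
send_rows(
  linear=[
    [0,0,0],
    [0,0,0],
    [0,0,0],
    [0,0,0],
    [0,0,0],
    [0,0,0],
    [0,0,0],
    [0,0,0],
  ],
  twist=[
    [0,0,-1.05],
    [0,0,-1.05],
    [0,0,-1.05],
    [0,0,-1.05],
    [0,0,-1.05],
    [0,0,-1.05],
    [0,0,-1.05],
    [0,0,-1.05],
  ],
  gripper=[100,100,100,100,100,100,100,100],
)

```text
time: 6.0
ee_pos: [0.4925, -0.0609, 0.3017]
tcp_rot: [179.9, -0.0, -101.6]
wrist_force: [-0.0, -0.1, 0.7]
opening: 0.0855
grasp_force: 0.0
```

Request:
send_rows(
  linear=[
    [0,0,0],
    [-0.045,0.0055,0],
    [-0.045,0.0055,0],
    [-0.045,0.0055,0],
    [-0.045,0.0055,0],
    [-0.045,0.0055,0],
    [-0.045,0.0055,0],
    [0,0,0],
  ],
  twist=[
    [0,0,-0.9],
    [0,0,0],
    [0,0,0],
    [0,0,0],
    [0,0,0],
    [0,0,0],
    [0,0,0],
    [0,0,0],
  ],
  gripper=[100,100,100,100,100,100,100,100],
)

```text
time: 7.0
ee_pos: [0.473, 0.2125, 0.3013]
tcp_rot: [179.8, -0.1, -92.8]
wrist_force: [0.6, 0.3, -0.2]
opening: 0.0853
grasp_force: 0.0
```

```bash
python3 - <<'E'
from h import *
from workcell import bot,camera
import pickle
o=bot.get_obs();im=camera('wrist')[:,:,::-1];cv2.imwrite('pics/w2.png',im);pickle.dump(o,open('w2.pkl','wb'));print(o['ee_pos'],o['tcp_rot'],o['q'])
C=cam('wrist',o);print(proj(C,[.4671,.268,.172]),proj(C,[.4671,.268,.097]))
E
```

```text
[0.47301168 0.21246623 0.30125522] [ 1.79830490e+02 -6.10477432e-02 -9.27588787e+01] [ 2.41768594e+01  2.47025040e+00  1.37458696e+01  1.01454394e+02
  2.23614429e-02 -6.30642065e+01]
[283.4924862  265.13128679] [281.55988858 234.32165961]
```

View pics/w2.png

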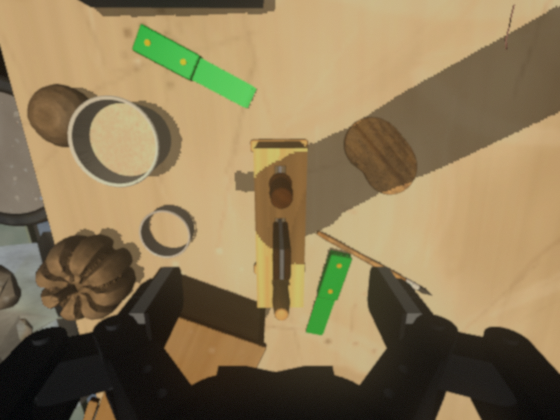

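Wrist: the key stands in the middle slot, its handle seen end-on along u≈281, v≈220–282. Scraper top is at (281,190), knife at (282,310). Next, a numeric refinement.

```bash
python3 - <<'E'
from h import *
import pickle
im=cv2.imread('pics/w2.png').astype(int);o=pickle.load(open('w2.pkl','rb'));C=cam('wrist',o)
for v in range(214,300,5):
    print(v,' '.join('%3d'%x for x in im[v,266:298].sum(1)//3))
E
```

```text
214  98  99  99  98  94  95  96  95  96  97 100 101 103 102 101 101  98  98  97  97  96  97  97  97  98  98  97  98  98  97  96  96
219  97  98  99  98  96  95  95  94  89  92  95  88  73  63  64  72  87  94  88  84  92  97  98  98  98  97  96  96  93  92  95  95
224  97  99 100  98  97  93  81  61  50  45  45  47  52  60  62  60  53  46  43  44  48  62  84  95  97  97  96  94  93  94  96  97
229  97  95  95  95  94  92  80  60  49  45  46  46  51  58  64  62  54  48  44  45  45  51  72  91  97  95  93  92  93  94  96  98
234  97  98  95  95  96  92  76  56  47  46  47  47  50  59  63  63  56  50  46  45  45  47  56  76  89  91  91  93  94  95  98 100
239  97  97  94  95  96  92  78  58  49  47  46  48  51  56  63  64  62  55  47  45  44  45  49  64  83  89  93  94  95  97  99 100
244 111 102  98  96  95  93  78  59  49  47  46  47  50  57  63  66  64  57  48  45  45  46  45  53  74  88  93  95  96  98 100 102
249 158 157 155 153 151 144 115  73  55  54  52  51  52  64  77  83  82  71  58  51  51  53  51  53  62  80  91  95  97  99 101 102
254 157 157 156 155 153 140 108  71  58  56 
[... 575 characters left out ...]
  56  63  92 129 152 159 160 162 164 165
279 153 153 153 155 154 143 113  77  60  58  59  58  60  68  81  88  87  77  65  59  56  60  75 108 139 154 158 159 161 162 164 164
284 153 152 153 155 153 141 109  74  62  62  62  63  63  62  60  61  60  60  59  61  60  63  81 105 133 154 158 160 161 163 164 165
289 152 153 153 154 156 150 128  93  67  62  63  64  64  65  64  63  62  61  62  60  60  76 114 145 156 157 158 159 162 163 165 165
294 151 151 153 154 156 148 121  81  65  64  64  64  66  64  64  64  63  63  61  61  62  62  83 125 151 157 159 160 160 162 164 164
299 152 152 152 153 152 136 105  74  65  66  66  68  68  67  66  65  65  63  64  62  61  61  67  96 132 153 159 160 161 163 164 165
```

Request:
send_rows(
  linear=[
    [-0.027,0.0036,0],
    [-0.0267,0.0035,0],
    [0,0,0.03],
    [0,0,0.04],
    [0,0,0.04],
    [0,0,0.04],
    [0,0,0.02],
    [0,0,0],
  ],
  twist=[
    [0,0,0],
    [0,0,0],
    [0,0,0],
    [0,0,0],
    [0,0,0],
    [0,0,0],
    [0,0,0],
    [0,0,0],
  ],
  gripper=[100,100,100,100,100,100,100,100],
)

```text
time: 8.05
ee_pos: [0.4689, 0.2624, 0.1313]
tcp_rot: [179.8, -0.1, -93.1]
wrist_force: [-0.0, 0.2, -0.2]
opening: 0.0856
grasp_force: 0.0
```

Request:
send_rows(
  linear=[
    [0,0,0],
    [0,0,0],
    [0,0,0],
    [0,0,0],
    [0,0,0],
    [0,0,0],
  ],
  twist=[
    [0,0,0],
    [0,0,0],
    [0,0,0],
    [0,0,0],
    [0,0,0],
    [0,0,0],
  ],
  gripper=[0,0,0,0,0,0],
  grip_force=80,
)

```text
time: 8.8
ee_pos: [0.4702, 0.264, 0.1338]
tcp_rot: [-179.9, 0.0, -93.0]
wrist_force: [-0.4, 0.2, 5.6]
opening: 0.0157
grasp_force: 78.3
```

Request:
send_rows(
  linear=[
    [0,0,-0.01],
    [0,0,-0.025],
    [0,0,-0.035],
    [0,0,-0.04],
    [0,0,-0.04],
    [0,0,-0.02],
    [0,0,0],
  ],
  twist=[
    [0,0,0],
    [0,0,0],
    [0,0,0],
    [0,0,0],
    [0,0,0],
    [0,0,0],
    [0,0,0],
  ],
  gripper=[0,0,0,0,0,0,0],
)

```text
time: 9.68
ee_pos: [0.4702, 0.2641, 0.3046]
tcp_rot: [-179.9, 0.1, -93.0]
wrist_force: [-0.1, -0.7, -2.8]
opening: 0.0155
grasp_force: 78.2
```

Request:
send_rows(
  linear=[
    [0.0424,0.0041,0],
    [0.0424,0.0041,0],
    [0.0424,0.0041,0],
    [0.0424,0.0041,0],
    [0.0424,0.0041,0],
    [0.0424,0.0041,0],
    [0.0424,0.0041,0],
    [0.0424,0.0041,0],
  ],
  twist=[
    [0,0,0],
    [0,0,0],
    [0,0,0],
    [0,0,0],
    [0,0,0],
    [0,0,0],
    [0,0,0],
    [0,0,0],
  ],
  gripper=[0,0,0,0,0,0,0,0],
)

```text
time: 10.68
ee_pos: [0.4186, -0.0744, 0.3019]
tcp_rot: [179.9, 0.0, -93.0]
wrist_force: [-0.2, -0.3, -1.2]
opening: 0.0158
grasp_force: 78.4
```

Request:
send_rows(
  linear=[
    [0,0,0],
    [0,0,0],
    [0,0,0],
    [0,0,0],
    [0,0,0],
  ],
  twist=[
    [0.8,0,0],
    [0.8,0,0],
    [0.8,0,0],
    [0.8,0,0],
    [0,0,0],
  ],
  gripper=[0,0,0,0,0],
)

```text
time: 11.3
ee_pos: [0.4175, -0.073, 0.3016]
tcp_rot: [-148.0, -0.0, -93.0]
wrist_force: [-1.0, 0.6, -1.2]
opening: 0.0156
grasp_force: 78.9
```

```bash
cat > go.py <<'E'
from h import *
from workcell import bot
def delta(p,obs=None):
    o=obs or bot.get_obs();M=R.from_euler('xyz',o['tcp_rot'],degrees=True).as_matrix()
    print('tcp',o['ee_pos'].round(4),'rot',o['tcp_rot'].round(2),'q',o['q'].round(1),'tool axes',M.T.round(3).tolist());print('delta tool',(M.T@(np.array(p)-o['ee_pos'])).round(4))
E
python3 -c "
from go import *
delta([.419,-.073,.239])"
```

```text
tcp [ 0.4175 -0.073   0.3016] rot [-148.     -0.    -93.04] q [-13.4 -42.  -25.5  74.9   5.5 -98.8] tool axes [[-0.053, -0.999, 0.0], [-0.847, 0.045, -0.53], [0.529, -0.028, -0.848]]
delta tool [-0.0001  0.0318  0.0539]
```

Request:
send_rows(
  linear=[
    [0,0.011,0.018],
    [0,0.011,0.018],
    [0,0.01,0.018],
    [0,0,0],
  ],
  twist=[
    [0,0,0],
    [0,0,0],
    [0,0,0],
    [0,0,0],
  ],
  gripper=[0,0,0,0],
)

```text
time: 11.8
ee_pos: [0.4206, -0.0731, 0.2382]
tcp_rot: [-148.4, 0.0, -93.0]
wrist_force: [-0.2, -0.5, -0.8]
opening: 0.0156
grasp_force: 78.7
```

```bash
python3 - <<'E'
from go import *
from workcell import camera
import pickle
o=bot.get_obs();im=camera('wrist')[:,:,::-1];cv2.imwrite('pics/w3.png',im);pickle.dump(o,open('w3.pkl','wb'))
delta([.419,-.073,.239],o)
C=cam('wrist',o);M=R.from_euler('xyz',o['tcp_rot'],degrees=True).as_matrix()
print('tip',proj(C,o['ee_pos']+M[:,2]*.1118),'slot',proj(C,[.507,-.078,.098]))
cv2.imwrite("pics/s3.png",camera('scene')[:,:,::-1])
cv2.imwrite("pics/c4.png",cv2.resize(im[110:340,160:400],None,fx=2.5,fy=2.5,interpolation=cv2.INTER_CUBIC))
E
```

```text
tcp [ 0.4206 -0.0731  0.2382] rot [-1.4837e+02  4.0000e-02 -9.2990e+01] q [-13.3 -44.  -33.5  69.3   5.4 -98.8] tool axes [[-0.052, -0.999, -0.001], [-0.85, 0.045, -0.524], [0.524, -0.027, -0.851]]
delta tool [-0.      0.0009 -0.0015]
tip [274.90443057 212.25124638] slot [274.72300322 194.88554995]
```

View pics/c4.png

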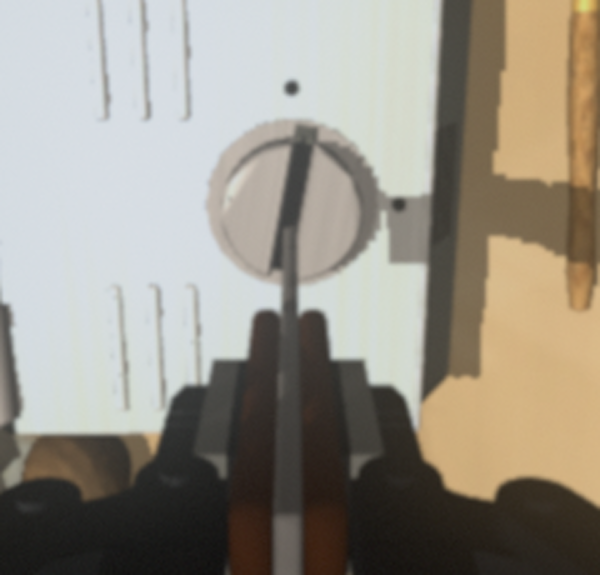

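Crop of the wrist view (scale 2.5): the slot runs from (303,130) to (278,272), so the cam is already turned about 10° clockwise. The blade tip is around (290,228), on the slot line near its middle (290,201).

```bash
python3 - <<'E'
from go import *
import pickle
o=pickle.load(open('w3.pkl','rb'));C=cam('wrist',o);M=R.from_euler('xyz',o['tcp_rot'],degrees=True).as_matrix();p0=o['ee_pos']
px=lambda u,v:((u+.5)/2.5-.5+160,(v+.5)/2.5-.5+110)
def tl(uv,d): # point in tool coords at depth d along tool z
    q,r=ray(C,uv);q=M.T@(q-p0);r=M.T@r;return q+r*(d-q[2])/r[2]
for d in (.150,.156,.162):
    A,B=tl(px(303,130),d),tl(px(278,272),d);print(d,A.round(4),B.round(4),((A+B)/2).round(4),np.degrees(np.arctan2(A[1]-B[1],A[0]-B[0])))
    print('  flange/head centre',tl(px(292,208),d).round(4),'marks',tl(px(291,88),d+.015).round(4),tl(px(398,205),d+.015).round(4), 'edge',tl(px(440,0),d+.015).round(4),tl(px(426,390),d+.015).round(4))
print('blade end',tl(px(290,228),.1118).round(4))
# height cross-check: triangulate w1 and w3 centre of slot
C1=cam('wrist',pickle.load(open('w1.pkl','rb')))
x,e=tri((C1,(282.5,211.9)),(C,px(290.5,201)));print('tri slot mid',x,e,'tool',M.T@(x-p0))
E
```

```text
0.15 [0.0344 0.0053 0.15  ] [-0.0183 -0.0037  0.15  ] [0.008  0.0008 0.15  ] 9.641863306972922
  flange/head centre [0.0062 0.0014 0.15  ] marks [0.0474 0.0011 0.165 ] [0.0035 0.0419 0.165 ] edge [0.078  0.0536 0.165 ] [-0.0744  0.0566  0.165 ]
0.156 [0.0334 0.0054 0.156 ] [-0.0203 -0.0038  0.156 ] [0.0066 0.0008 0.156 ] 9.641863306972924
  flange/head centre [0.0046 0.0015 0.156 ] marks [0.0468 0.0011 0.171 ] [0.002  0.0427 0.171 ] edge [0.078  0.0547 0.171 ] [-0.0775  0.0577  0.171 ]
0.162 [0.0325 0.0055 0.162 ] [-0.0224 -0.0038  0.162 ] [0.0051 0.0008 0.162 ] 9.641863306972924
  flange/head centre [0.0031 0.0015 0.162 ] marks [0.0462 0.0011 0.177 ] [0.0005 0.0436 0.177 ] edge [0.078  0.0558 0.177 ] [-0.0806  0.0589  0.177 ]
blade end [0.0094 0.0006 0.1118]
tri slot mid [ 0.50389916 -0.08139199  0.0977291 ] [np.float64(2.1), np.float64(2.1)] tool [0.00401011 0.00246594 0.16344733]
```

Request:
send_rows(
  linear=[
    [0.0104,0.0009,0.01],
    [0,0,0.008],
    [0,0,0.008],
    [0,0,0.006],
    [0,0,0],
  ],
  twist=[
    [0,0,0],
    [0,0,0.48],
    [0,0,0.48],
    [0,0,0],
    [0,0,0],
  ],
  gripper=[0,0,0,0,0],
  grip_force=110,
)

```text
time: 12.52
ee_pos: [0.4365, -0.0848, 0.2125]
tcp_rot: [-148.4, 5.0, -101.1]
wrist_force: [-0.5, 0.3, -1.0]
opening: 0.0156
grasp_force: 107.6
```

```bash
python3 - <<'E'
from go import *
from workcell import camera
import pickle
o=bot.get_obs();im=camera('wrist')[:,:,::-1];cv2.imwrite('pics/w4.png',im);pickle.dump(o,open('w4.pkl','wb'))
print(o['ee_pos'],o['q'],o['wrist_force'])
cv2.imwrite("pics/c5.png",cv2.resize(im[150:270,210:350],None,fx=4.5,fy=4.5,interpolation=cv2.INTER_CUBIC))
E
```

```text
[ 0.43651992 -0.08475048  0.21247376] [-14.75193698 -42.37785864 -35.8058906   65.16332345   6.18477058
 -90.49953537] [-0.48494488  0.32785522 -0.95192205]
```

View pics/c5.png

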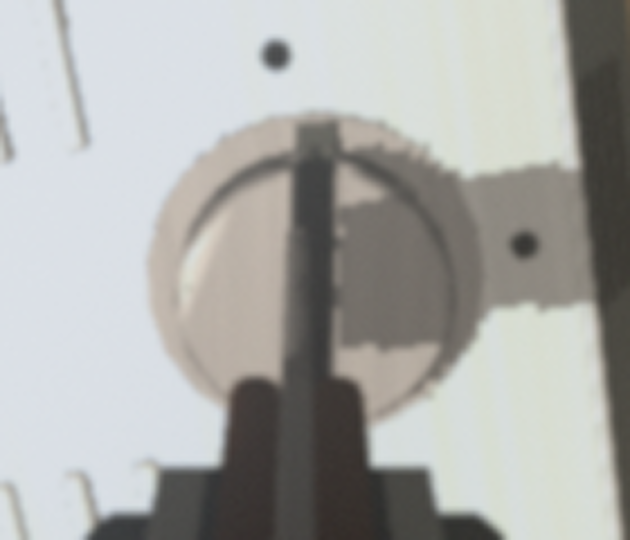

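Crop (scale 4.5): the slot is now vertical, centred at u≈315, and the blade end is at u≈297, v≈230. So I shift about 3 mm along tool +y and then insert.

Request:
send_rows(
  linear=[
    [0,0.003,0],
    [0,0,0.003],
    [0,0,0.003],
    [0,0,0.003],
    [0,0,0.003],
    [0,0,0],
  ],
  twist=[
    [0,0,0],
    [0,0,0],
    [0,0,0],
    [0,0,0],
    [0,0,0],
    [0,0,0],
  ],
  gripper=[0,0,0,0,0,0],
)

```text
time: 13.32
ee_pos: [0.4403, -0.0841, 0.2008]
tcp_rot: [-148.4, 5.1, -101.2]
wrist_force: [0.0, -0.1, -1.5]
opening: 0.0152
grasp_force: 107.6
```

Request:
send_rows(
  linear=[
    [0,0,0.002],
    [0,0,0.002],
    [0,0,0.001],
    [0,0,0],
  ],
  twist=[
    [0,0,0],
    [0,0,0],
    [0,0,0],
    [0,0,0],
  ],
  gripper=[0,0,0,0],
)

```text
time: 13.82
ee_pos: [0.443, -0.0843, 0.1968]
tcp_rot: [-148.4, 5.1, -101.2]
wrist_force: [0.3, 0.2, -1.8]
opening: 0.0155
grasp_force: 107.6
```

Request:
send_rows(
  linear=[
    [0,0,0.0015],
    [0,0,0.0015],
    [0,0,0],
  ],
  twist=[
    [0,0,0],
    [0,0,0],
    [0,0,0],
  ],
  gripper=[0,0,0],
)

```text
time: 14.2
ee_pos: [0.4446, -0.0844, 0.1942]
tcp_rot: [-148.4, 5.1, -101.2]
wrist_force: [1.2, -0.2, -2.6]
opening: 0.0151
grasp_force: 107.6
```

```bash
python3 - <<'E'
from go import *
o=bot.get_obs();M=R.from_euler('xyz',o['tcp_rot'],degrees=True).as_matrix()
print('tip',o['ee_pos']+M@np.array([-.006,0,.1118]),M.T@o['wrist_force'],M.T@o['torque'])
E
```

```text
tip [ 0.50487025 -0.08161158  0.09989412] [0.21410324 0.25378437 2.83172338] [-0.67708392  0.10555214 -0.0114447 ]
```

Request:
send_rows(
  linear=[
    [0,0,0.001],
    [0,0,0.001],
    [0,0,0],
  ],
  twist=[
    [0,0,0],
    [0,0,0],
    [0,0,0],
  ],
  gripper=[0,0,0],
)

```text
time: 14.58
ee_pos: [0.4456, -0.0845, 0.193]
tcp_rot: [-148.3, 5.1, -101.2]
wrist_force: [-3.3, 0.2, 1.8]
opening: 0.0153
grasp_force: 108.4
```

Request:
send_rows(
  linear=[
    [0,0,-0.001],
    [-0.0001,0.0008,0],
    [0,0.0008,0],
    [-0.0001,0.0008,0],
    [0,0.0009,0],
    [-0.0001,0.0008,0],
    [0,0.0008,0],
    [0,0,0],
  ],
  twist=[
    [0,0,0],
    [0,0,0.8],
    [0,0,0.8],
    [0,0,0.8],
    [0,0,0.8],
    [0,0,0.8],
    [0,0,0.8],
    [0,0,0],
  ],
  gripper=[0,0,0,0,0,0,0,0],
)

```text
time: 15.58
ee_pos: [0.4413, -0.0813, 0.1906]
tcp_rot: [-161.6, 26.5, -146.3]
wrist_force: [-2.8, 1.6, -1.2]
opening: 0.0154
grasp_force: 108.1
```

```bash
cat > st.py <<'E'
from go import *
o=bot.get_obs();M=R.from_euler('xyz',o['tcp_rot'],degrees=True).as_matrix()
print('q',o['q'].round(1),'tip',(o['ee_pos']+M@np.array([-.006,0,.1118])).round(4),'F',(M.T@o['wrist_force']).round(1),'T',(M.T@o['torque']).round(2))
u=np.array([.848*.998,-.848*.0576,.53]);y=np.array([.0576,.998,0]);x=M[:,0];print('key width dir vs guard: angle from -y toward downslope',np.degrees(np.arctan2(-x@u,-x@y)))
E
python3 st.py
```

```text
q [-13.9 -42.3 -38.2  62.7   5.8 -41.6] tip [ 0.5047 -0.0813  0.0984] F [ 1.9  2.8 -0.5] T [-1.22  1.18 -0.07]
key width dir vs guard: angle from -y toward downslope 57.43020031884774
```

Request:
send_rows(
  linear=[
    [0,0.0008,0],
    [-0.0001,0.0008,0],
    [0,0.0008,0],
    [-0.0001,0.0008,0],
    [0,0,0],
  ],
  twist=[
    [0,0,0.8],
    [0,0,0.8],
    [0,0,0.8],
    [0,0,0.8],
    [0,0,0],
  ],
  gripper=[0,0,0,0,0],
)

```text
time: 16.2
ee_pos: [0.4407, -0.0779, 0.1899]
tcp_rot: [-179.9, 31.9, 177.4]
wrist_force: [-3.2, 3.9, -2.2]
opening: 0.0152
grasp_force: 108.1
```

```bash
python3 st.py
```

```text
q [-13.4 -42.5 -38.4  62.7   5.6  -9.2] tip [ 0.5047 -0.081   0.0981] F [4.  3.7 0.1] T [-0.94  1.67 -0.09]
key width dir vs guard: angle from -y toward downslope 89.37716914419804
```

Continue in small steps until the torque rises at the stop.

Request:
send_rows(
  linear=[
    [0,0.0003,0],
    [0,0.0003,0],
    [0,0.0003,0],
    [0,0,0],
  ],
  twist=[
    [0,0,0.25],
    [0,0,0.25],
    [0,0,0.2],
    [0,0,0],
  ],
  gripper=[0,0,0,0],
)

```text
time: 16.7
ee_pos: [0.4407, -0.0771, 0.1899]
tcp_rot: [175.9, 31.6, 169.3]
wrist_force: [-3.2, 3.4, -1.7]
opening: 0.0155
grasp_force: 108.0
```

```bash
python3 st.py
```

```text
q [-13.2 -42.6 -38.4  62.7   5.5  -2.2] tip [ 0.5047 -0.0809  0.0981] F [ 4.1  2.8 -0.4] T [-0.66  1.9  -0.08]
key width dir vs guard: angle from -y toward downslope 96.28632955724808
```

Request:
send_rows(
  linear=[
    [0,0.0002,0],
    [0,0.0002,0],
    [0,0.0002,0],
    [0,0,0],
  ],
  twist=[
    [0,0,0.2],
    [0,0,0.2],
    [0,0,0.2],
    [0,0,0],
  ],
  gripper=[0,0,0,0],
)

```text
time: 17.2
ee_pos: [0.4408, -0.0765, 0.1899]
tcp_rot: [172.3, 31.0, 162.4]
wrist_force: [-4.9, 3.7, -2.3]
opening: 0.0155
grasp_force: 108.1
```

```bash
python3 st.py
```

```text
q [-13.1 -42.6 -38.4  62.7   5.4   3.9] tip [ 0.5046 -0.0809  0.0981] F [ 6.2  2.2 -0.7] T [-0.47  2.16 -0.7 ]
key width dir vs guard: angle from -y toward downslope 102.23631524848773
```

The torque jumped to 0.7 N m, so the cam is at its stop. I'll relax the turn within the play and withdraw.

Request:
send_rows(
  linear=[
    [0,-0.0003,0],
    [0,-0.0003,0],
    [0,0,-0.004],
    [0,0,-0.006],
    [0,0,-0.01],
    [0,0,-0.025],
    [0,0,-0.03],
    [0,0,0],
  ],
  twist=[
    [0,0,-0.3],
    [0,0,-0.3],
    [0,0,0],
    [0,0,0],
    [0,0,0],
    [0,0,0],
    [0,0,0],
    [0,0,0],
  ],
  gripper=[0,0,0,0,0,0,0,0],
)

```text
time: 18.2
ee_pos: [0.4018, -0.076, 0.2577]
tcp_rot: [175.9, 32.0, 169.2]
wrist_force: [0.5, -0.5, -1.2]
opening: 0.0154
grasp_force: 107.8
```

```bash
python3 - <<'E'
import runpy;runpy.run_path('st.py')
from go import *
from workcell import camera
import pickle
o=bot.get_obs();im=camera('wrist')[:,:,::-1];cv2.imwrite('pics/w5.png',im);pickle.dump(o,open('w5.pkl','wb'))
C=cam('wrist',o)
print(proj(C,[.506,-.081,.098]))
b=camera('scene')[:,:,::-1];cv2.imwrite('pics/s5.png',b)
A=cv2.resize(im[80:350,120:420],None,fx=1.7,fy=1.7,interpolation=cv2.INTER_CUBIC)
B=cv2.resize(b[150:240,260:380],None,fx=2.4,fy=2.4,interpolation=cv2.INTER_CUBIC)
m=np.zeros((A.shape[0],A.shape[1]+B.shape[1],3),np.uint8);m[:,:A.shape[1]]=A;m[:B.shape[0],A.shape[1]:]=B;cv2.imwrite('pics/c6.png',m);print(m.shape)
# numeric slot orientation: dark pixels of the head
E
```

```text
q [-14.8 -46.5 -32.5  72.2   6.2  -3.4] tip [ 0.4664 -0.0802  0.1663] F [ 0.1 -0.4  1.3] T [0.07 0.65 0.01]
key width dir vs guard: angle from -y toward downslope 96.35503271697401
[276.85669337 190.66996774]
(459, 798, 3)
```

View pics/c6.png

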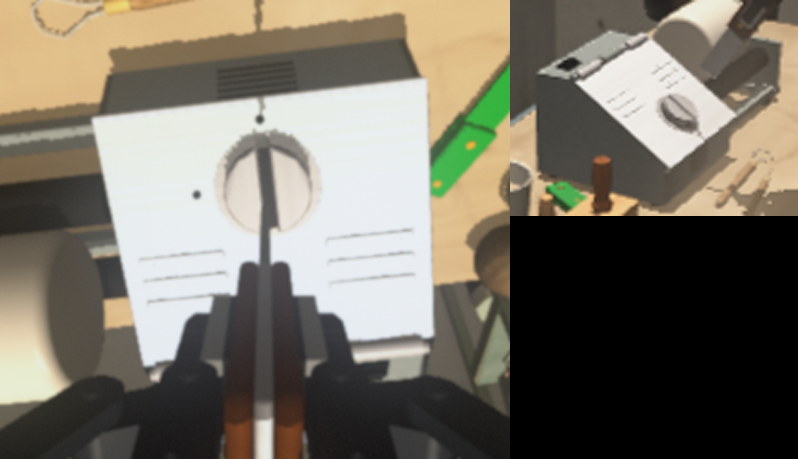

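The slot now points straight down the slope towards the lower mark (260,119), so the guard is shut and locked. The nearer green decoy looks different from the start, so I'll check how it moved with colour masks.

```bash
python3 - <<'E'
from h import *
for n in('scene0','s3','s5','side0','s1'):
    im=cv2.imread(f'pics/{n}.png').astype(int);m=((im[:,:,1]>1.6*im[:,:,0])&(im[:,:,1]>1.6*im[:,:,2])&(im[:,:,1]>40)).astype(np.uint8)
    k,l,s,c=cv2.connectedComponentsWithStats(m);print(n,[(s[i].tolist()) for i in range(1,k) if s[i][4]>20])
import pickle
C=cam('wrist',pickle.load(open('w2.pkl','rb')))
for uv in((140,45),(250,100),(340,255),(318,330)):print(uv,onz(C,uv,.005).round(3),onz(C,uv,.15).round(3))
S,D=cam('scene'),cam('side')
print(proj(S,[.4701,.1218,.0]),proj(D,[.4701,.1218,0]))
E
```

```text
scene0 [[306, 206, 11, 24, 164], [253, 268, 13, 8, 54]]
s3 [[275, 226, 16, 11, 90], [259, 288, 48, 36, 435]]
s5 [[275, 226, 16, 11, 89], [259, 288, 48, 36, 435]]
side0 [[345, 155, 6, 23, 96], [249, 193, 10, 40, 306]]
s1 [[328, 191, 15, 6, 70], [247, 236, 15, 37, 341]]
(140, 45) [0.628 0.053 0.005] [0.575 0.082 0.15 ]
(250, 100) [0.5   0.122 0.005] [0.49  0.127 0.15 ]
(340, 255) [0.384 0.342 0.005] [0.413 0.272 0.15 ]
(318, 330) [0.417 0.471 0.005] [0.435 0.357 0.15 ]
[310.20323107 252.32287758] [255.52643495 232.10203619]
```

Both green decoys toppled by themselves right at the start. The far one was never near the arm, so I leave both alone. Returning the key.

Request:
send_rows(
  linear=[
    [0,0,0],
    [0,0,0],
    [0,0,0],
    [0,0,0],
    [0,0,0],
    [0,0,0],
    [0,0,0],
    [0,0,0],
  ],
  twist=[
    [0,0,-1.05],
    [0,0,-1.05],
    [0,0,-1.05],
    [0,0,-1.05],
    [0,0,-1.05],
    [0,0,-1.05],
    [0,0,-1.05],
    [0,0,-1.05],
  ],
  gripper=[0,0,0,0,0,0,0,0],
)

```text
time: 19.3
ee_pos: [0.4017, -0.0756, 0.2529]
tcp_rot: [-148.7, 6.5, -103.5]
wrist_force: [0.5, -0.8, -1.2]
opening: 0.0152
grasp_force: 107.7
```

Request:
send_rows(
  linear=[
    [0,0,0],
    [0,0,0],
    [0,0,0],
    [0,0,0],
    [0,0,0],
    [0,0,0],
    [0,0,0],
  ],
  twist=[
    [0,0,-0.63],
    [0,0,-0.63],
    [-0.8,0,0],
    [-0.8,0,0],
    [-0.8,0,0],
    [-0.8,0,0],
    [0,0,0],
  ],
  gripper=[0,0,0,0,0,0,0],
)

```text
time: 20.18
ee_pos: [0.403, -0.0756, 0.2512]
tcp_rot: [179.6, 0.1, -93.0]
wrist_force: [-0.4, -0.2, -2.2]
opening: 0.0152
grasp_force: 108.0
```

```bash
python3 -c "
from go import *
delta([.4702,.264,.305])"
```

```text
tcp [ 0.403  -0.0756  0.2512] rot [ 1.7961e+02  5.0000e-02 -9.2970e+01] q [-10.6 -13.5  -6.6  97.3  -0.  -97.7] tool axes [[-0.052, -0.999, -0.001], [-0.999, 0.052, 0.007], [-0.007, 0.001, -1.0]]
delta tool [-0.3426 -0.0491 -0.0539]
```

Request:
send_rows(
  linear=[
    [0,0,-0.027],
    [0,0,-0.027],
    [-0.05,-0.007,0],
    [-0.05,-0.007,0],
    [-0.05,-0.007,0],
    [-0.05,-0.007,0],
    [-0.05,-0.007,0],
    [-0.05,-0.007,0],
  ],
  twist=[
    [0.05,0,0],
    [0,0,0],
    [0,0,0],
    [0,0,0],
    [0,0,0],
    [0,0,0],
    [0,0,0],
    [0,0,0],
  ],
  gripper=[0,0,0,0,0,0,0,0],
)

```text
time: 21.18
ee_pos: [0.4586, 0.2233, 0.3096]
tcp_rot: [-179.3, 0.1, -93.0]
wrist_force: [0.3, 0.3, -0.9]
opening: 0.0154
grasp_force: 108.3
```

Request:
send_rows(
  linear=[
    [-0.0426,-0.0071,0],
    [0,0,0],
    [0,0,0],
  ],
  twist=[
    [0,0,0],
    [0,0,0],
    [0,0,0],
  ],
  gripper=[0,0,0],
)

```text
time: 21.55
ee_pos: [0.4678, 0.2636, 0.3094]
tcp_rot: [-179.4, 0.1, -93.0]
wrist_force: [0.4, 0.2, -1.5]
opening: 0.0157
grasp_force: 108.0
```

```bash
python3 - <<'E'
from go import *
from workcell import camera
import pickle
o=bot.get_obs();delta([.4702,.264,.305],o)
im=camera('wrist')[:,:,::-1];cv2.imwrite('pics/w6.png',im);pickle.dump(o,open('w6.pkl','wb'))
C=cam('wrist',o);M=R.from_euler('xyz',o['tcp_rot'],degrees=True).as_matrix()
print('tip',proj(C,o['ee_pos']+M@np.array([-.003,0,.1118])),'slot',proj(C,[.469,.266,.097]))
g=im.astype(int).sum(2)//3
for v in range(130,260,8):print(v,' '.join('%3d'%x for x in g[v,250:310:2]))
E
```

```text
tcp [0.4678 0.2636 0.3094] rot [-1.794e+02  6.000e-02 -9.298e+01] q [ 29.5   4.6  16.9 101.8  -0.3 -57.5] tool axes [[-0.052, -0.999, -0.001], [-0.999, 0.052, -0.01], [0.011, 0.001, -1.0]]
delta tool [-0.0006 -0.0023  0.0045]
tip [274.37351258 215.97304999] slot [275.57514109 186.46698503]
130 180 183 182 181 178 178 178 130  81 104 114 113 112 111 109 103  87  67 104 173 181 183 186 185 185 182 185 188 186 187
138 180 183 182 180 178 178 161 106 107 111 113 117 121 123 122 117 112 101  83 143 179 184 185 186 185 184 186 191 190 191
146 180 183 182 181 177 178 180 180 148 113 116 114 110 106 104  98 112 161 179 180 181 183 185 185 180 174 145 115 114 114
154 181 183 182 181 178 177 180 182 181 176 177 181 183 181 180 178 177 178 179 176 156 152 123 113 109 110 112 114 113 114
162 181 183 183 181 179 176 178 178 175 175 177 183 185 179 138 114 112 112 113 113 112 115 112 110 109 110 113 113 113 113
170 174 181 183 182 179 176 179 176 146 115 107 110 112 110 109 105 108 112 111 110 109 108 109 112 110 110 112 112 112 113
178 155 181 183 181 177 141 114 113 109 108 101 111 113 112 112 1
[... 598 characters left out ...]
 110  95  66  64  81 108 105 104 103 105 108 113 114 114 113 111 110 109 109 109
226 190 179 179 182 177 146 109 106 107 108 103  80  64  62  77 107 100 105 105 105 109 112 115 114 112 109 108 109 108 108
234 174 167 177 181 179 171 135  92  63  60  59  64  67  66  64  58  54  55  61  81 105 112 113 112 111 107 111 174 180 181
242 189 181 176 180 176 112  48  48  48  46  47  60  68  67  64  49  43  45  44  45  60 109 114 113 112 147 186 188 187 186
250 189 182 175 180 155  65  46  47  46  45  47  61  67  67  63  46  43  44  42  41  46  92 113 111 110 147 186 188 187 187
258  67  67  65  44  41  42  42  44  42  43  45  63  65  65  62  46  40  39  40  40  40  38  41  61  65  66  66  70 146 185
```

Request:
send_rows(
  linear=[
    [0,-0.0015,0],
    [0,0,0.03],
    [0,0,0.03],
    [0,0,0.02],
    [0,0,0.01],
    [0,0,0.01],
    [0,0,0.01],
    [0,0,0],
  ],
  twist=[
    [-0.05,0,0],
    [0,0,0],
    [0,0,0],
    [0,0,0],
    [0,0,0],
    [0,0,0],
    [0,0,0],
    [0,0,0],
  ],
  gripper=[0,0,0,0,0,0,0,0],
)

```text
time: 22.6
ee_pos: [0.4697, 0.2638, 0.1985]
tcp_rot: [180.0, -0.0, -93.0]
wrist_force: [0.3, -0.1, -0.9]
opening: 0.0151
grasp_force: 108.1
```

Request:
send_rows(
  linear=[
    [0,0,0.015],
    [0,0,0.015],
    [0,0,0.015],
    [0,0,0.01],
    [0,0,0.006],
    [0,0,0.001],
    [0,0,0],
  ],
  twist=[
    [0,0,0],
    [0,0,0],
    [0,0,0],
    [0,0,0],
    [0,0,0],
    [0,0,0],
    [0,0,0],
  ],
  gripper=[0,0,0,0,0,0,0],
)

```text
time: 23.48
ee_pos: [0.47, 0.264, 0.1374]
tcp_rot: [-180.0, 0.0, -93.0]
wrist_force: [0.1, 0.2, -0.4]
opening: 0.0154
grasp_force: 108.1
```

Request:
send_rows(
  linear=[
    [0,0,0.0015],
    [0,0,0.0015],
    [0,0,0.001],
    [0,0,0],
  ],
  twist=[
    [0,0,0],
    [0,0,0],
    [0,0,0],
    [0,0,0],
  ],
  gripper=[0,0,0,0],
)

```text
time: 23.98
ee_pos: [0.4699, 0.264, 0.1339]
tcp_rot: [-180.0, 0.0, -93.0]
wrist_force: [-1.6, -1.2, 5.8]
opening: 0.0154
grasp_force: 109.2
```

Request:
send_rows(
  linear=[
    [0,0,0],
    [0,0,0],
    [0,0,0],
    [0,0,0],
    [0,0,0],
    [0,0,0],
  ],
  twist=[
    [0,0,0],
    [0,0,0],
    [0,0,0],
    [0,0,0],
    [0,0,0],
    [0,0,0],
  ],
  gripper=[25,35,50,60,70,70],
)

```text
time: 24.72
ee_pos: [0.4698, 0.2639, 0.133]
tcp_rot: [180.0, -0.0, -93.0]
wrist_force: [-0.2, 1.0, -0.6]
opening: 0.0596
grasp_force: 0.0
```

Request:
send_rows(
  linear=[
    [0,0,-0.02],
    [0,0,-0.03],
    [0,0,-0.04],
    [0,0,-0.04],
    [0,0,-0.03],
    [0.045,0,0],
    [0,0,0],
  ],
  twist=[
    [0,0,0],
    [0,0,0],
    [0,0,0],
    [0,0,0],
    [0,0,0],
    [0,0,0],
    [0,0,0],
  ],
  gripper=[70,70,70,70,70,70,70],
)

```text
time: 25.6
ee_pos: [0.4676, 0.2174, 0.2939]
tcp_rot: [-179.9, 0.0, -93.1]
wrist_force: [-0.3, 0.7, 0.0]
opening: 0.0598
grasp_force: 0.0
```

```bash
python3 - <<'E'
from go import *
from workcell import camera
o=bot.get_obs();print(o['ee_pos'],o['wrist_force'])
w=camera('wrist')[:,:,::-1];cv2.imwrite('pics/w7.png',w);C=cam('wrist',o)
d=camera('side')[:,:,::-1];cv2.imwrite('pics/s7.png',d)
S=cam('side');d0=cv2.imread('pics/side0.png')
# key region + cam compare in side view
a=d[175:210,255:335].astype(int);b=d0[175:210,255:335].astype(int);print('diff px comb',(abs(a-b).sum(2)>90).sum(),'of',a[:,:,0].size)
# wrist: handle top face
print('pred key top',proj(C,[.469,.266,.172]))
g=w.astype(int).sum(2)//3
for v in range(225,300,6):print(v,' '.join('%3d'%x for x in g[v,256:306:2]))
E
```

```text
[0.46755612 0.21739595 0.29386272] [-0.34516208  0.65515332  0.04661494]
diff px comb 566 of 2800
pred key top [275.91786531 262.02213973]
225 108 105 103 103 102  97  63  50  51  61  66  51  47  53  91 103  98  97 100 103 105 105 103 106 105
231 124 106 104 102 100  97  59  50  52  64  66  54  49  49  84 100  97  98 102 105 105 104 105 106 104
237 170 158 112 103 101  87  54  51  51  64  68  52  50  49  79  97  97  99 103 105 106 105 108 136 152
243 172 169 165 156 116  83  52  52  53  66  68  53  50  50  64  94 100 100 104 107 107 106 114 167 179
249 172 169 166 165 161 105  59  58  64 103 106  71  57  57  61  95  99 101 105 109 109 107 115 166 178
255 171 169 164 162 161 112  60  60  66 105 110  72  58  59  64  95 101 102 107 108 109 108 115 166 178
261 171 169 165 161 160 122  61  60  65 106 110  73  59  59  64  96 102 104 107 108 109 107 105 131 174
267 172 170 165 160 161 123  62  61  64 102 109  73  60  61  67 106 111 113 144 168 166 164 162 138 173
273 171 169 166 161 160 123  59  59  61  97 106  72  60  59  83 157 164 167 170 173 171 172 170 177 179
279 170 169 165 161 160 159 107  67  67  74  75  69  63  62  73 136 164 167 171 173 172 170 171 180 179
285 170 169 166 161 160 162 135  71  66  67  64  65  63  64  85 148 165 167 171 173 172 170 172 178 179
291 168 169 165 160 160 162 128  69  68  69  68  67  66  63  90 158 166 168 172 172 171 171 171 178 179
297 169 169 165 160 160 159 110  68  69  69  68  67  67  65  72 139 165 168 171 173 171 170 171 178 178
```

```bash
python3 - <<'E'
from h import *
import pickle
o=pickle.load(open('w5.pkl','rb'));C=cam('wrist',o);g=cv2.imread('pics/w5.png').astype(int).sum(2)//3
for v in range(156,218,4):print(v,' '.join('%3d'%x for x in g[v,262:296]))
th=np.radians(-3.3);x=np.array([np.cos(th),np.sin(th),0]);y=np.array([-np.sin(th),np.cos(th),0]);z=np.array([0,0,1.])
a=np.radians(32);n=-np.sin(a)*x+np.cos(a)*z;u=np.cos(a)*x+np.sin(a)*z
def pl(uv,c):
    q,d=ray(C,uv);return q+d*((c-q)@n)/(d@n)
f=np.array([.506,-.081,.098])
px=lambda p:((p[0])/1.7+120,p[1]/1.7+80)
def ang(p,q,off):
    A,B=pl(p,f+off*n),pl(q,f+off*n);v=A-B;return np.degrees(np.arctan2(v@y,-(v@u))),A,B
print('guard side edges',ang(px((94,118)),px((145,366)),-.004)[0],ang(px((427,78)),px((434,336)),-.004)[0])
for t in((272.5,275.5),(273,276),(274,277)):print(t,ang((t[0],164),(t[1],208),.011)[0])
# marks: front mark (260,119), side mark (196,194)
m1,m2=pl(px((260,119)),f-.004*n),pl(px((196,194)),f-.004*n);print('marks rel axis',[( round((m-f)@u*1e3,1),round((m-f)@y*1e3,1)) for m in(m1,m2)])
E
```

```text
156 231 231 231 232 231 227 207 186 205 225 228 228 226 219 210 208 207 201 187 175 180 209 226 229 230 231 232 235 235 234 235 235 235 235
160 176 165 156 145 138 135 134 129 125 125 125 125 121 119 128 137 137 132 130 131 132 133 132 132 133 135 143 151 152 157 183 206 222 231
164 133 132 132 132 131 132 132 129 120 114 113 113 113 114 112 106 108 118 124 126 127 127 129 130 130 130 130 131 130 129 131 132 142 154
168 128 122 113 106 103 111 126 137 126 103  88  84  82  82  82  89 113 146 162 159 145 131 117 107 102  98 100 106 116 126 131 134 135 135
172 115 132 159 181 199 209 211 199 163 120  95  84  83  82  83  85 100 138 181 206 212 212 210 209 206 199 189 175 157 142 127 115 115 122
176 212 213 216 215 214 213 215 212 187 141 103  87  84  84  84  85  91 121 164 197 211 214 212 212 212 211 212 210 212 213 214 212 200 174
180 212 214 215 217 216 215 214 215 199 162 119  95  86  85  85  85  88 105 143 187 210 215 215 214 215 213 212 212 213 214 216 216 215 212
184 214 215 216 218 218 217 217 217 215 188 138 100  88  87  86  86  87  95 126 172 204 215 216 216 215 215 213 214 215 
[... 680 characters left out ...]
225 224 224 223 221 221 222 222 224 225
208 222 222 223 223 224 224 225 225 224 220 202 157 108  92  91  92  92  92  91  92 101 140 194 221 226 226 226 225 223 222 222 224 223 221
212 207 212 219 223 225 225 225 225 225 220 196 147 104  93  91  91  94  94  96  99 107 130 175 212 224 226 226 225 221 217 211 211 219 225
216 231 228 227 226 223 221 217 218 219 212 183 134  99  92  92 102 144 197 224 228 227 217 209 214 219 223 227 230 231 233 234 236 237 237
guard side edges -0.15113083672053998 -0.48707189392743977
(272.5, 275.5) 2.55959046961542
(273, 276) 2.53254937746268
(274, 277) 2.478471692455255
marks rel axis [(np.float64(-42.3), np.float64(2.1)), (np.float64(-1.1), np.float64(-42.2))]
```

The slot edges in w5 slope about 6.5° in the picture. That puts the slot within about 1° of the guard's side edges, so the cam is at its stop. The key hangs upright where it was, and the robot touches nothing.

```bash
python3 -c "
from workcell import ticket;print(ticket.job_done())"
```

```text
the job is handed in; nothing more can be done
None
```

I handed the job in at about 26 s: the guard is shut, the cam is turned to its stop within about 1°, and the key hangs upright in its own slot in the comb; both green decoys toppled on their own early on and I left them.

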